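# Square the carved panel into the bench jig

### The arm

A 7-joint arm with a two-finger parallel gripper is mounted at the origin on the work surface. World frame = base frame: x ahead of the robot, y to its left, z up, the work surface at z = 0. Lengths are in m, angles in rad, forces in N, time in s.
With the tool pointing down it reaches from about 0.4 to 0.875 m from the base axis. Payload 19.3 kg.
Tool frame: the origin (TCP) lies between the finger pads; the fingertips stand bot.tcp_to_tips ahead of it and the grasp point (between the pads) is the TCP (bot.tcp_to_tips is the distance from the TCP to the fingertips, in m); z points along the fingers, y is the line along which they close (so a half turn about z gives the same grasp; the last joint's range is limited). The gripper opens to 85 mm and grips with 20 to 120 N. Pads are 22 mm wide; open, the fingers measure 114 mm over their backs; the gripper's body (76 mm by 85 mm) begins 54 mm behind the grasp point. The pads swing forward as they close: fully open they stand 13 mm farther back than shut.
Start: joints at [1.195, 0.521, -0.036, 1.599, 0.021, 1.021, -0.113], TCP at [0.188, -0.596, 0.25] pointing down, gripper open.
Joint ranges: [-2.91, 2.91], [-0.3, 2.13], [-1.5, 1.42], [0.17, 2.43], [-1.26, 4.41], [0.16, 1.93], [-2.52, 2.52]. Speed limits (rad/s): [1.89, 1.89, 2.39, 2.39, 3.01, 3.01, 3.01].

### API

Orientations are given as [roll, pitch, yaw] about the fixed x, y, z axes, in that order (R = Rz(yaw) Ry(pitch) Rx(roll)).
In Python, from workcell import telemetry, grab_frame, bot gives the robot as it stands. The module is installed in compiled form; this text tells all that it offers.
- The arm moves only by the shell command python3 -m crank 'ROWS' [FORCE]. ROWS is text: rows parted by semicolons, each of 7 numbers parted by spaces: the finger opening in m, from 0 to 0.0854, then the shift along the tool's x, y, z in m, then the turn, a rotation vector about the tool's x, y, z in degrees. A call has exactly 8 rows; each row shifts and turns the commanded pose from where the row before left it, along the tool's axes as they then stand; what a row does not reach is not made up. A row lasts 1/12 s, in which the tool goes at most 41.7 mm and 7.16 degrees, less where a joint would pass 70% of its speed; a pose out of reach is approached as far as the arm can. A call with a gripper value outside its range is refused whole. The fingers move at their own pace and stop on an object; FORCE is the grip in N (left out, the last holds). Time passes only in rows, so rows that do not move let the fingers close, or fill a call up. It gives the time, the measured TCP pose, the force, the opening and the grip force at its end, in the units of the state.
- telemetry.observe(): the state, without advancing time (a new reading comes with each control period).
- grab_frame(name): name is "scene" or "top"; returns a dict with "pixels" (400x640x3 uint8, red, green, blue), "depth" (400x640 float32, m along the optical axis (not along the pixel's ray), 0 where there is no reading), "vertical_fov" (degrees; the focal length in pixels is half the picture's height over the tangent of half this angle, whatever the lens; pixels are square), "cx", "cy" (the principal point, pixels), "distortion" ([k1, k2, p1, p2, k3] as OpenCV has them; the pictures are not rectified), "R" (3x3) and "t" (3): a world point X has camera coordinates R X + t. Camera axes: x right, y down, z forward; pixel columns grow to the right and rows downward; lengths in m; the calibration is good to about 2 mm. A picture is of the moment at which its call begins.
- bot.job_done(): hands the job in; it is judged then, once.
The state is a dict: "clock": time; "qpos": joint angles; "qd": joint speeds; "joint_efforts": joint torques, N m; "position": TCP position; "tool_rot": TCP orientation; "force": force on the tool from outside, world axes, zero at the start; "moment": the same for the moment, N m; "grip_width": finger opening in m; "finger_force": force on a finger pad.
Only numpy, scipy, OpenCV 4.12 (cv2) and the standard library are available. Lean on these libraries where they do the work, as an engineer would, in place of code of your own. Each camera call takes 0.05 s, during which the arm holds its last target. There are 200 camera calls.

### The job

Only by pushing, never lifting it, slide the rectangular carved panel along the bench into the corner of the wooden jig, so that its long edge farther from the robot lies flush along the fence and its end on the robot's left is against the fixed end stop. Slide the big wooden block that rides on the fence up against the panel's other end, so that the panel is trapped snugly between block and end stop with no visible gap anywhere. Leave the other things on the bench where they are, and finish with the hand clear.

Things in the scene. Friction and masses are not known exactly. Their poses are not given: they have to be found in the camera images.
- jig: Fixed pale wood L on the bench. Origin: inside corner of the L at bench height. x points away from the robot, square to the fence; y runs along the fence to the robot's left; turned up to 10 deg. Fence: x 0 to 34 mm, y -430 to +30, 30 high; its front face is x = 0. End stop: x -70 to 0, y 0 to +30, 30 high; inner face y = 0. The panel belongs at x -100 to 0, y -150 to 0.
- panel: Carved pale wood panel, raised border, oval medallion; loose, flat, 100 (x) by 150 (y) by 18 mm, 0.2 to 0.42 kg, too wide to grip. Origin: centre of underside. +x edge (150 mm) is its back edge, +y end its left end. Starts in front of the jig, turned up to 20 deg from it, perhaps too far left or right to go straight in between end stop and block.
- panel_back_left (a point): Back left corner of the panel, at half thickness (panel frame 50, 75, 9 mm).
- panel_back_right (a point): Back right corner of the panel, at half thickness (panel frame 50, -75, 9 mm).
- stop_block (a joint): Travel (m) of the darker wood block astride the fence, right of the panel's place. Left face at jig y = -0.290 + value, right face at -0.386 + value (96 mm long); jig x -70 to +43 mm, 3 to 45 mm above the bench. Starts 0 to 0.05, range 0 to 0.16; at 0.14 it meets the panel in its place. About 2 N friction, stays where left, too wide to grip. It can push the panel along.
- stop_block_face (a point): Point on the block's left, panel-side face: jig x -35 mm, 20 mm above the bench, moving with the block.
- sanding_block: Bystander: cork sanding block 100 x 60 x 28 mm, right of the panel. Origin: centre of underside.
- rosette: Bystander: round carved wooden rosette, 90 mm across, 18 mm high, left of the jig. Origin: centre of underside.
- gear: Bystander: toothed wooden wheel, 100 mm across, 18 mm thick, behind the fence. Origin: centre of underside.
- chisel: Bystander: chisel, 210 mm long, 24 mm high at most, lying left of the panel, roughly along the fence's direction. Origin: on the bench under the front of its handle; its x axis points to the blade.
- glue: Bystander: white bottle, 48 mm across, 130 mm high, behind the fence. Origin: centre of underside.
- bit_cup: Bystander: open steel cup, 56 mm across, 60 mm high, behind the fence. Origin: centre of underside.
- mallet: Bystander: wooden mallet lying down, 250 mm long, head 100 x 64 mm and 64 mm high, far right. Origin: on the bench under the head's centre; handle to its -x.
There are look-alikes about, which are no part of the job. Leave any purple look-alike of the panel alone.

How it is judged:
By the outcome, as a careful person would: the job done as asked, in the order asked, and still so for the second after the job is handed in, with the robot touching nothing.
It also fails if it takes over 64 s, if anything falls off the work surface, if the arm or the gripper's body presses on something with over 40 N, if the wrist force passes 120 N, or if a joint passes its speed limit or range.

## Working session

There is one attempt and no reset: what is moved stays moved. The work goes in short steps, Python scripts to look and compute and a shell command to move; the robot and the scene stay as the last step left them, time stands still between calls to the robot, and variables do not carry over. Pictures are saved under pics/ and viewed, at most 10 in all, crops included, and the job is handed in when it is done.

```bash
mkdir -p pics; cat > h.py <<'E'
import numpy as np, cv2
from workcell import telemetry, grab_frame, bot
def K(f):
    F=200/np.tan(np.radians(f["vertical_fov"])/2)
    return np.array([[F,0,f["cx"]],[0,F,f["cy"]],[0,0,1.]])
def grab(name,fn=None):
    f=grab_frame(name)
    if fn: cv2.imwrite("pics/"+fn,f["pixels"][...,::-1])
    return f
def ray(f,uv,z):
    # pixels -> world on plane height z
    uv=np.array(uv,float).reshape(-1,1,2)
    n=cv2.undistortPoints(uv,K(f),np.array(f["distortion"],float)).reshape(-1,2)
    R=np.array(f["R"]);t=np.array(f["t"])
    d=np.c_[n,np.ones(len(n))]@R; c=-R.T@t
    return c+d*((z-c[2])/d[:,2])[:,None]
def cloud(f):
    v,u=np.mgrid[0:400,0:640]; uv=np.stack([u,v],-1).reshape(-1,1,2).astype(float)
    n=cv2.undistortPoints(uv,K(f),np.array(f["distortion"],float)).reshape(-1,2)
    d=f["depth"].reshape(-1,1); P=np.c_[n,np.ones(len(n))]*d
    return ((P-np.array(f["t"]))@np.array(f["R"])).reshape(400,640,3)
E
python3 - <<'E'
from h import *
for n in("top","scene"):
    f=grab(n,n+"0.png"); print(n,-np.array(f["R"]).T@f["t"],f["distortion"],K(f)[0,0])
print(telemetry.observe(),bot.tcp_to_tips)
E
```

```text
top [ 0.36476097 -0.01742431  1.47441196] [-0.14809702  0.          0.          0.          0.        ] 509.22868639384717
scene [ 1.27553152 -0.671554    0.96640006] [-0.07679953  0.          0.          0.          0.        ] 406.24598376576796
{'clock': 0.1, 'qpos': array([ 1.19482848,  0.52194497, -0.0363149 ,  1.5999243 ,  0.02114555,
        1.02108377, -0.11282975]), 'qd': array([ 5.44355291e-04, -1.34799424e-03,  2.65704487e-04, -2.52119003e-03,
        5.97989194e-05, -3.53692350e-04,  2.13672787e-04]), 'joint_efforts': array([ 2.89451738e-03, -9.28493571e+01,  1.98357895e+00, -3.70530868e+01,
        1.81117054e-02,  5.42430105e-03,  8.15350177e-05]), 'position': array([ 0.18803793, -0.5957631 ,  0.24979884]), 'tool_rot': array([-3.14061471e+00,  2.69825848e-05,  3.05687316e-01]), 'force': array([-0.41061998, -0.58577428, -0.29996179]), 'moment': array([ 0.00118147, -0.01788862,  0.03518623]), 'finger_force': 0.0, 'grip_width': 0.0853762405702797} 0.019
```

View pics/top0.png

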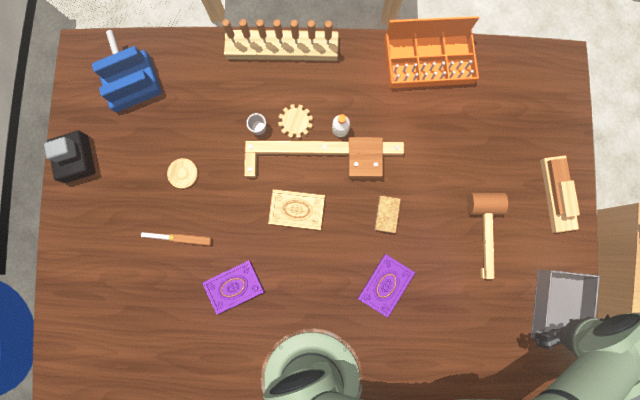

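View pics/scene0.png

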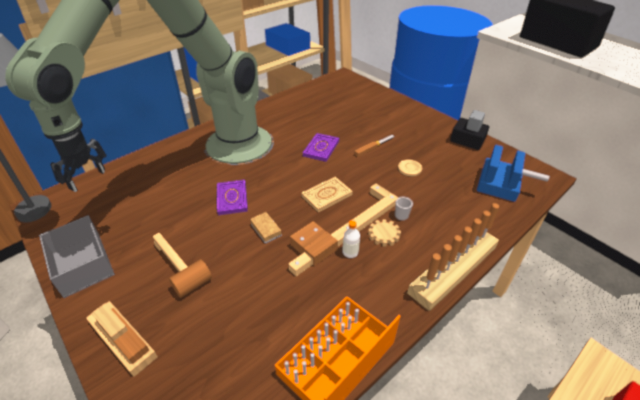

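The top view shows the panel at about (297,210), the jig corner near (256,155), the block at (366,157), the sanding block at (388,214) and the rosette at (182,173). The scene view agrees. Next I'll measure them.

```bash
cat > m.py <<'E'
from h import *
def rect(f,C,box,lo,hi,pale=False):
    u0,v0,u1,v1=box; m=np.zeros((400,640),bool)
    z=C[...,2]; m[v0:v1,u0:u1]=((z>lo)&(z<hi))[v0:v1,u0:u1]
    if pale:
        p=f["pixels"].astype(int); m&=(p.sum(-1)>400)
    n,l,s,_=cv2.connectedComponentsWithStats(m.astype(np.uint8)); k=1+np.argmax(s[1:,4])
    c,_=cv2.findContours((l==k).astype(np.uint8),cv2.RETR_EXTERNAL,cv2.CHAIN_APPROX_NONE)
    return c[0].reshape(-1,2)
def rr(f,c,z):
    P=ray(f,c,z)[:,:2]; r=cv2.minAreaRect((P*1000).astype(np.float32)); b=cv2.boxPoints(r); return np.round(r[0],1),np.round(r[1],1),round(r[2],2),np.round(b,1).tolist()
if __name__=="__main__":
    f=grab("top"); C=cloud(f)
    print("bench z",np.median(C[220:300,200:210,2]))
    print("panel",rr(f,rect(f,C,(250,175,345,245),.008,.03,True),.018))
    print("block",rr(f,rect(f,C,(340,130,392,185),.037,.06),.045))
    print("sand",rr(f,rect(f,C,(365,185,410,245),.015,.04),.028))
    # fence front edge (top, z=.03): scan columns 268..345
    p=f["pixels"].astype(int).sum(-1); E=[]
    for u in range(264,344,4):
        col=np.diff(p[145:175,u]); v=145+np.argmin(col)+.5; E.append((u,v))
    P=ray(f,E,.03)[:,:2]; k=np.polyfit(P[:,1],P[:,0],1); r=P[:,0]-np.polyval(k,P[:,1]); k=np.polyfit(P[abs(r)<.004,1],P[abs(r)<.004,0],1); print("fence x=",k,"yaw deg",-np.degrees(np.arctan(k[0])),np.round(r*1000,1))
    E=[(np.argmin(np.diff(p[v,246:275]))+246+.5,v) for v in range(158,174,2)]
    print("stop inner",np.round(ray(f,E,.03)[:,:2]*1000,1).tolist())
    np.set_printoptions(linewidth=200,precision=3)
E
python3 m.py; python3 - <<'E'
import cv2;a=cv2.imread('pics/top0.png')[100:250,150:420];cv2.imwrite('pics/c0.png',cv2.resize(a,None,fx=2.9,fy=2.9,interpolation=cv2.INTER_CUBIC))
E
```

```text
bench z 0.0020784518957356344
panel (array([486.5,  59.5]), array([152.8, 101.5]), 84.95, [[429.20001220703125, -12.100000381469727], [530.2999877929688, -21.0], [543.7999877929688, 131.1999969482422], [442.6000061035156, 140.10000610351562]])
block (array([ 639.8, -133.8]), array([114.,  92.]), 1.1, [[581.9000244140625, -88.9000015258789], [583.7000122070312, -180.89999389648438], [697.5999755859375, -178.6999969482422], [695.9000244140625, -86.69999694824219]])
sand (array([ 478.1, -200.1]), array([ 61.3, 100.9]), 82.51, [[424.1000061035156, -223.89999389648438], [524.0999755859375, -237.0], [532.0999755859375, -176.3000030517578], [432.1000061035156, -163.10000610351562]])
fence x= [-0.00763734  0.65062888] yaw deg 0.43757858315062687 [ 0.1  0.2  0.4  0.6  0.8  1.   1.2 -1.6 -1.4 -1.2 -1.  -0.8 -0.6 -0.3
 -0.1  0.1  0.3  0.5  0.7  0.9]
stop inner [[629.7, 184.2], [623.8, 184.0], [618.0, 183.7], [612.1, 183.5], [606.3, 183.2], [600.4, 182.9], [594.6, 182.7], [588.8, 182.4]]
```

View pics/c0.png

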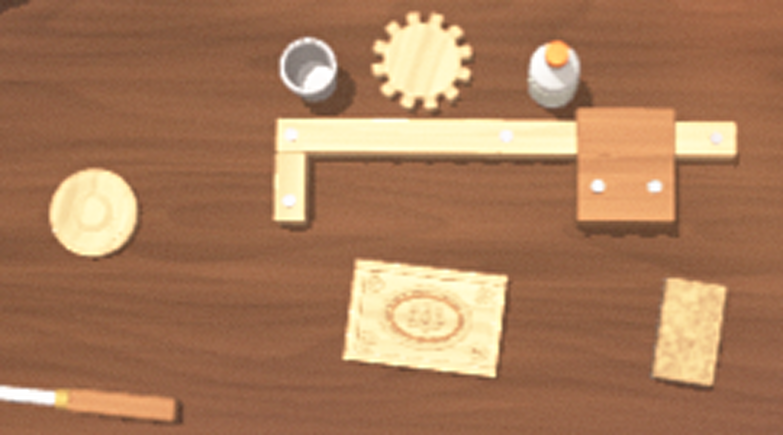

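Fence is about 0.5° from world, with the corner near (0.650, 0.184). The panel is at (0.4865, 0.0595) with yaw −5°, and the block joint is at about 0.017. The panel can go straight in, so I'll square the open hand and push its front edge with both fingers.

```bash
python3 -m crank '0.085 0 0 0 0 0 5.6; 0.085 0 0 0 0 0 5.6; 0.085 0 0 0 0 0 5.6; 0.085 0.04 0 0 0 0 0; 0.085 0.04 0 0 0 0 0; 0.085 0.04 0 0 0 0 0; 0.085 0.04 -0.01 0 0 0 0; 0.085 0.03 -0.02 0 0 0 0'
python3 -m crank '0.085 0.01 -0.04 0 0 0 0; 0.085 0.005 -0.04 0 0 0 0; 0.085 0 -0.04 0 0 0 0; 0.085 0 -0.04 0 0 0 0; 0.085 0 -0.04 0 0 0 0; 0.085 0 -0.04 0 0 0 0; 0.085 0 -0.04 0 0 0 0; 0.085 0 -0.04 0 0 0 0'
```

```text
clock: 0.82
position: [0.3807, -0.5635, 0.2494]
tool_rot: [-3.141, -0.0, 0.013]
force: [1.0, -0.3, 0.2]
grip_width: 0.0855
finger_force: 0.0
clock: 1.48
position: [0.3882, -0.2417, 0.2503]
tool_rot: [3.141, -0.0, 0.012]
force: [2.1, 0.2, 0.1]
grip_width: 0.0847
finger_force: 0.0
```

```bash
python3 -m crank '0.085 0.005 -0.04 0 0 0 0; 0.085 0.005 -0.04 0 0 0 0; 0.085 0.005 -0.04 0 0 0 0; 0.085 0 -0.04 0 0 0 0; 0.085 0 -0.04 0 0 0 0; 0.085 0 -0.04 0 0 0 0; 0.085 0 -0.03 0 0 0 0; 0.085 0 0 0 0 0 0'
python3 -m crank '0.085 0 0 0.03 0 0 0; 0.085 0 0 0.04 0 0 0; 0.085 0 0 0.04 0 0 0; 0.085 0 0 0.04 0 0 0; 0.085 0 0 0.02 0 0 0; 0.085 0 0 0.01 0 0 0; 0.085 0 0 0 0 0 0; 0.085 0 0 0 0 0 0'
```

```text
clock: 2.15
position: [0.4002, 0.0319, 0.2505]
tool_rot: [-3.14, -0.001, 0.019]
force: [-0.1, 0.0, -0.6]
grip_width: 0.0852
finger_force: 0.0
clock: 2.82
position: [0.4001, 0.0267, 0.0702]
tool_rot: [3.141, 0.001, 0.013]
force: [0.9, 0.3, 1.0]
grip_width: 0.0849
finger_force: 0.0
```

```bash
python3 -m crank '0.085 0.005 -0.02 0 0 0 0.2; 0.085 0.003 -0.015 0.01 0 0 0; 0.085 0 0 0.01 0 0 0; 0.085 0 0 0.01 0 0 0; 0.085 0 0 0.008 0 0 0; 0.085 0 0 0.006 0 0 0; 0.085 0 0 0.002 0 0 0; 0.085 0 0 0 0 0 0'
```

```text
clock: 3.48
position: [0.408, 0.0617, 0.0244]
tool_rot: [3.142, 0.0, 0.009]
force: [-0.1, 0.8, -0.5]
grip_width: 0.0855
finger_force: 0.0
```

```bash
python3 -m crank '0.085 0 0 0.003 0 0 0; 0.085 0 0 0.003 0 0 0; 0.085 0 0 0 0 0 0; 0.085 0 0 0 0 0 0;0.085 0 0 0 0 0 0; 0.085 0 0 0 0 0 0; 0.085 0 0 0 0 0 0; 0.085 0 0 0 0 0 0'
```

```text
clock: 4.15
position: [0.408, 0.0618, 0.0184]
tool_rot: [-3.142, -0.0, 0.009]
force: [-0.1, -0.2, -0.3]
grip_width: 0.0852
finger_force: 0.0
```

```bash
python3 -m crank '0.085 0 0 0.005 0 0 0; 0.085 0.008 0 0 0 0 0; 0.085 0.008 0 0 0 0 0; 0.085 0.008 0 0 0 0 0; 0.085 0.008 0 0 0 0 0; 0.085 0.008 0 0 0 0 0; 0.085 0.008 0 0 0 0 0; 0.085 0 0 0 0 0 0'; python3 m.py | grep panel; python3 -c "
from h import *
grab('scene','s1.png')"
```

```text
clock: 4.82
position: [0.4579, 0.0623, 0.0134]
tool_rot: [-3.141, -0.002, 0.008]
force: [-0.2, -0.5, -0.1]
grip_width: 0.085
finger_force: 0.0
panel (array([536.8,   1.2]), array([113.2,  53.2]), 32.22, [[474.79998779296875, -6.400000095367432], [503.1000061035156, -51.400001525878906], [598.9000244140625, 8.899999618530273], [570.5, 53.900001525878906]])
```

View pics/s1.png

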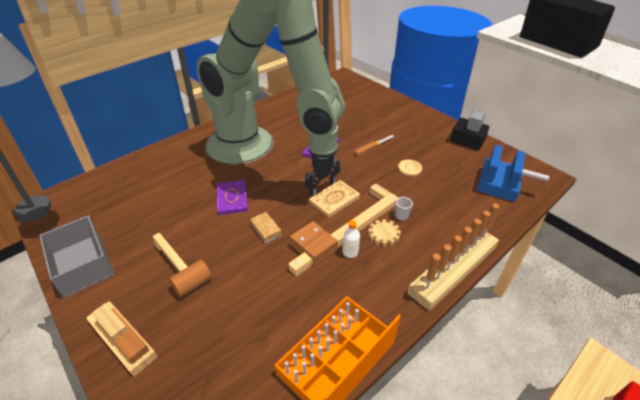

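The scene picture shows the fingers against the panel's front edge, with the panel at (334,197) squarer to the fence and sliding. I'll keep pushing.

```bash
python3 -m crank '0.085 0.010 0 0 0 0 0; 0.085 0.01 0 0 0 0 0; 0.085 0.01 0 0 0 0 0; 0.085 0.01 0 0 0 0 0; 0.085 0.01 0 0 0 0 0; 0.085 0.008 0 0 0 0 0; 0.085 0.006 0 0 0 0 0; 0.085 0.004 0 0 0 0 0';python3 -m crank '0.085 0.003 0 0 0 0 0; 0.085 0.003 0 0 0 0 0; 0.085 0.002 0 0 0 0 0; 0.085 0.002 0 0 0 0 0; 0.085 0.002 0 0 0 0 0; 0.085 0 0 0 0 0 0; 0.085 0 0 0 0 0 0; 0.085 0 0 0 0 0 0'
```

```text
clock: 5.58
position: [0.5242, 0.0628, 0.0132]
tool_rot: [3.142, 0.0, 0.009]
force: [-3.2, -0.0, 1.9]
grip_width: 0.0854
finger_force: 1.5
clock: 6.25
position: [0.5361, 0.063, 0.0134]
tool_rot: [-3.141, -0.0, 0.009]
force: [-0.8, -0.9, -0.9]
grip_width: 0.085
finger_force: 0.0
```

```bash
python3 -m crank '0.085 0.002 0 0 0 0 0; 0.085 0.002 0 0 0 0 0; 0.085 0.002 0 0 0 0 0; 0.085 0.001 0 0 0 0 0; 0.085 0.0 0 0 0 0 0; 0.085 0 0 0 0 0 0; 0.085 0 0 0 0 0 0; 0.085 0 0 0 0 0 0'
```

```text
clock: 6.92
position: [0.5375, 0.0626, 0.0127]
tool_rot: [3.139, 0.01, 0.011]
force: [-33.8, -1.4, 25.3]
grip_width: 0.0847
finger_force: 17.1
```

```bash
python3 -m crank '0.085 -0.006 0 0 0 0 0; 0.085 -0.015 0 0 0 0 0; 0.085 -0.01 0 -0.03 0 0 0; 0.0 0 0 -0.04 0 0 0; 0.0 0 0.02 -0.03 0 0 0; 0 0 0.04 0 0 0 0; 0 0.02 0.035 0 0 0 0; 0 0.02 0.015 0 0 0 0'; python3 -c "
from h import *
for n in('top','scene'):
  f=grab(n); p=f['pixels'][...,::-1]
  c=p[90:240,180:420] if n=='top' else p[150:270,230:430]
  cv2.imwrite('pics/x_'+n+'.png',cv2.resize(c,(600,375) if n=='top' else (600,360),interpolation=2))
a=cv2.imread('pics/x_top.png')[:, :400];b=cv2.imread('pics/x_scene.png')[:,:400]
cv2.imwrite('pics/x.png',np.hstack([a[:360],b]))"
```

```text
clock: 7.58
position: [0.5531, -0.0522, 0.1144]
tool_rot: [3.139, -0.001, 0.005]
force: [-0.1, -0.5, 0.1]
grip_width: 0.0255
finger_force: 0.0
```

View pics/x.png

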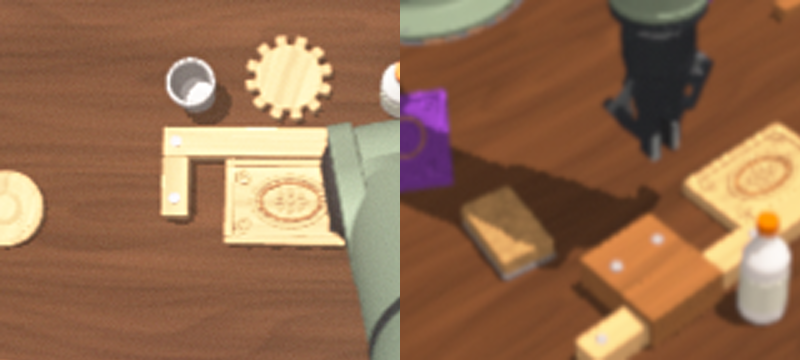

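The panel lies flush on the fence, about 42 mm short of the end stop (crop x 190 to 225). The hand is right of it, with room to descend in front of the block.

```bash
python3 -m crank '0 0.025 0 0 0 0 0; 0 0.02 0 0 0 0 0; 0 0 0 0.03 0 0 0; 0 0 0 0.03 0 0 0; 0 0 0 0.02 0 0 0; 0 0 0 0.01 0 0 0; 0 0 0 0 0 0 0; 0 0 0 0 0 0 0'
```

```text
clock: 8.35
position: [0.5981, -0.0461, 0.0237]
tool_rot: [-3.141, 0.0, 0.009]
force: [-0.2, -0.2, 0.9]
grip_width: -0.0002
finger_force: 0.0
```

```bash
python3 -m crank '0 0 -0.008 0 0 0 0; 0 0 -0.008 0 0 0 0; 0 0 -0.008 0 0 0 0; 0 0 -0.008 0 0 0 0; 0 0 -0.008 0 0 0 0; 0 0 -0.006 0 0 0 0; 0 0 -0.005 0 0 0 0; 0 0 -0.003 0 0 0 0'; python3 -m crank '0 0 -0.002 0 0 0 0; 0 0 -0.002 0 0 0 0; 0 0 -0.002 0 0 0 0; 0 0 0 0 0 0 0; 0 0 0 0 0 0 0; 0 0 0 0 0 0 0; 0 0 0 0 0 0 0; 0 0 0 0 0 0 0'
```

```text
clock: 9.02
position: [0.5975, 0.0083, 0.0234]
tool_rot: [-3.142, -0.0, 0.01]
force: [-0.1, -4.2, 2.9]
grip_width: -0.0001
finger_force: 2.0
clock: 9.68
position: [0.5973, 0.0137, 0.0232]
tool_rot: [-3.141, 0.0, 0.009]
force: [0.1, -0.1, -1.2]
grip_width: 0.0001
finger_force: 0.0
```

```bash
python3 -m crank '0 0 -0.002 0 0 0 0; 0 0 -0.002 0 0 0 0; 0 0 -0.002 0 0 0 0; 0 0 -0.001 0 0 0 0; 0 0 0 0 0 0 0; 0 0 0 0 0 0 0; 0 0 0 0 0 0 0; 0 0 0 0 0 0 0'; python3 -c "
from h import *
p=grab('top')['pixels'][...,::-1][120:200,230:330]
cv2.imwrite('pics/x2.png',cv2.resize(p,None,fx=6,fy=6,interpolation=2))"
```

```text
clock: 10.35
position: [0.5973, 0.018, 0.0232]
tool_rot: [3.139, 0.0, 0.007]
force: [0.2, -13.3, 0.4]
grip_width: 0.0001
finger_force: 7.0
```

View pics/x2.png

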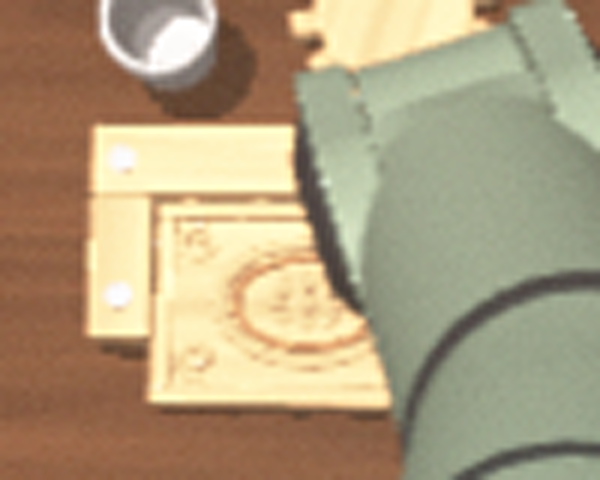

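The panel's left end is at the stop (crop x about 152) under 13 N. It may be turned slightly, so I'll press the front edge again with both fingers.

```bash
python3 -m crank '0 0 0.01 0 0 0 0; 0 0 0.01 -0.01 0 0 0; 0 0 0 -0.04 0 0 0; 0.085 0 0 -0.03 0 0 0; 0.085 -0.03 -0.01 0 0 0 0; 0.085 -0.04 -0.04 0 0 0 0; 0.085 -0.02 -0.04 0 0 0 0; 0.085 0 -0.022 0 0 0 0'; python3 -m crank '0.085 0 0 0 0 0 0; 0.085 0 0 0.03 0 0 0; 0.085 0 0 0.03 0 0 0; 0.085 0 0 0.02 0 0 0; 0.085 0 0 0.009 0 0 0; 0.085 0 0 0 0 0 0; 0.085 0 0 0 0 0 0; 0.085 0 0 0 0 0 0'
```

```text
clock: 11.07
position: [0.5152, 0.1009, 0.1044]
tool_rot: [-3.141, 0.001, 0.011]
force: [0.7, 0.7, -0.4]
grip_width: 0.0602
finger_force: 0.0
clock: 11.73
position: [0.5193, 0.0985, 0.0157]
tool_rot: [-3.141, -0.002, 0.009]
force: [0.1, 0.4, 0.1]
grip_width: 0.0851
finger_force: 0.0
```

```bash
python3 -m crank '0.085 0 -0.008 0.002 0 0 0; 0.085 0.006 0 0 0 0 0; 0.085 0.005 0 0 0 0 0; 0.085 0.003 0 0 0 0 0; 0.085 0.003 0 0 0 0 0; 0.085 0.003 0 0 0 0 0; 0.085 0 0 0 0 0 0; 0.085 0 0 0 0 0 0'
```

```text
clock: 12.4
position: [0.5364, 0.1066, 0.0119]
tool_rot: [3.141, 0.004, 0.01]
force: [-12.7, 0.7, 7.4]
grip_width: 0.0854
finger_force: 6.5
```

```bash
python3 -m crank '0.085 -0.008 0 0 0 0 0; 0.085 -0.02 0 -0.005 0 0 0; 0 0 0 -0.04 0 0 0; 0 0 0 -0.04 0 0 0; 0 0 0.04 -0.02 0 0 0; 0 0.01 0.04 0 0 0 0; 0 0.01 0.04 0 0 0 0; 0 0.01 0.04 0 0 0 0'; python3 -m crank '0 0.02 0.035 0 0 0 0; 0 0.02 0.035 0 0 0 0; 0 0.02 0.035 0 0 0 0; 0 0.02 0.035 0 0 0 0; 0 0.008 0.025 0 0 0 0; 0 0 0 0 0 0 0; 0 0 0 0 0 0 0; 0 0 0 0 0 0 0'; python3 -c "
from h import *
p=grab('top')['pixels'][...,::-1][110:210,220:430]
cv2.imwrite('pics/x3.png',cv2.resize(p,None,fx=3.8,fy=3.8,interpolation=2))"
```

```text
clock: 13.07
position: [0.5422, -0.0526, 0.1167]
tool_rot: [3.141, -0.001, 0.009]
force: [1.5, 0.7, 0.7]
grip_width: 0.0119
finger_force: 0.0
clock: 13.73
position: [0.631, -0.2141, 0.1157]
tool_rot: [-3.141, 0.0, 0.009]
force: [-0.1, 0.7, 0.8]
grip_width: -0.0
finger_force: 0.0
```

View pics/x3.png

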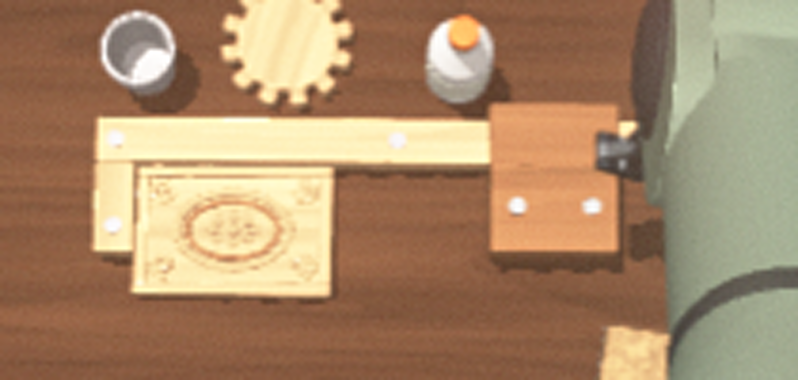

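The panel sits in the corner at (232,230) and the block's right edge is at (620,180). I'll descend to its right and push left.

```bash
python3 -m crank '0 -0.010 0.008 0 0 0 0; 0 0 0 0.03 0 0 0; 0 0 0 0.03 0 0 0; 0 0 0 0.018 0 0 0; 0 0 0 0.006 0 0 0; 0 0 0 0 0 0 0; 0 0 -0.006 0 0 0 0; 0 0 -0.008 0 0 0 0'; python3 -m crank '0 0 -0.01 0 0 0 0; 0 0 -0.01 0 0 0 0; 0 0 -0.01 0 0 0 0; 0 0 -0.01 0 0 0 0; 0 0 -0.01 0 0 0 0; 0 0 -0.01 0 0 0 0; 0 0 -0.01 0 0 0 0; 0 0 -0.01 0 0 0 0'
```

```text
clock: 14.45
position: [0.6219, -0.209, 0.0335]
tool_rot: [3.141, -0.002, 0.008]
force: [-0.3, -0.6, 0.2]
grip_width: 0.0002
finger_force: 0.0
clock: 15.12
position: [0.6205, -0.1278, 0.0319]
tool_rot: [3.142, 0.0, 0.009]
force: [-0.1, -2.8, 1.0]
grip_width: -0.0002
finger_force: 1.3
```

```bash
python3 -m crank '0 0 -0.01 0 0 0 0; 0 0 -0.01 0 0 0 0; 0 0 -0.008 0 0 0 0; 0 0 -0.006 0 0 0 0; 0 0 -0.004 0 0 0 0; 0 0 -0.003 0 0 0 0; 0 0 -0.002 0 0 0 0; 0 0 0 0 0 0 0'; python3 -m crank '0 0 -0.002 0 0 0 0; 0 0 -0.002 0 0 0 0; 0 0 -0.002 0 0 0 0; 0 0 0 0 0 0 0; 0 0 0 0 0 0 0; 0 0 0 0 0 0 0; 0 0 0 0 0 0 0; 0 0 0 0 0 0 0'
```

```text
clock: 15.78
position: [0.6202, -0.0855, 0.0319]
tool_rot: [-3.141, 0.0, 0.009]
force: [0.2, -0.3, -0.5]
grip_width: -0.0003
finger_force: 0.0
clock: 16.45
position: [0.6202, -0.0798, 0.032]
tool_rot: [-3.141, -0.0, 0.009]
force: [0.6, 0.1, 0.0]
grip_width: 0.0002
finger_force: 0.0
```

```bash
python3 -m crank '0 0 -0.002 0 0 0 0; 0 0 -0.002 0 0 0 0; 0 0 -0.001 0 0 0 0; 0 0 0 0 0 0 0; 0 0 0 0 0 0 0; 0 0 0 0 0 0 0; 0 0 0 0 0 0 0; 0 0 0 0 0 0 0'
```

```text
clock: 17.12
position: [0.6201, -0.0782, 0.032]
tool_rot: [3.138, -0.0, 0.007]
force: [1.2, -17.1, -1.1]
grip_width: -0.0005
finger_force: 8.4
```

```bash
python3 -m crank '0 0 0.005 0 0 0 0; 0 0 0.02 0 0 0 0; 0 0 0 -0.03 0 0 0; 0 0 0 -0.04 0 0 0; 0 0 0.03 -0.04 0 0 0; 0 0 0.04 0 0 0 0; 0 0 0.04 0 0 0 0; 0 0 0.04 0 0 0 0'; python3 -m crank '0 0 0.04 0 0 0 0; 0 0 0.04 0 0 0 0; 0 -0.02 0.04 0 0 0 0; 0 -0.02 0.03 0 0 0 0; 0 -0.02 0.03 0 0 0 0; 0 -0.02 0.02 0 0 0 0; 0 0 0 0 0 0 0; 0 0 0 0 0 0 0'; python3 -c "
from h import *
p=grab('top')['pixels'][...,::-1][110:210,220:400]
q=grab('scene','s9.png')['pixels'][...,::-1][150:270,270:450]
cv2.imwrite('pics/x4.png',np.vstack([cv2.resize(p,None,fx=3,fy=3,interpolation=2)[:,:540],cv2.resize(q[:95],None,fx=3,fy=3,interpolation=2)]))"
```

```text
clock: 17.78
position: [0.6218, -0.2463, 0.1363]
tool_rot: [3.141, -0.001, 0.01]
force: [0.7, 0.5, 0.0]
grip_width: -0.0001
finger_force: 0.0
clock: 18.45
position: [0.5434, -0.4443, 0.1352]
tool_rot: [3.141, 0.0, 0.006]
force: [1.5, 0.8, 0.3]
grip_width: -0.0
finger_force: 0.0
```

View pics/x4.png

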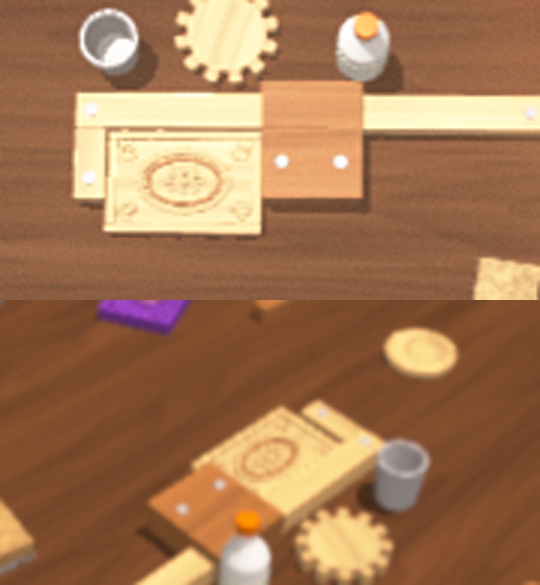

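```bash
python3 - <<'E'
from h import *
f=grab("top"); p=f["pixels"].astype(float).sum(-1); p=cv2.GaussianBlur(p,(1,1),0)
def sub(a,sgn):
    g=np.diff(a)*sgn; i=np.argmax(g)
    i=min(max(i,1),len(g)-2); w=np.clip(g[i-1:i+2],0,None); return i+.5+(w@[-1,0,1])/w.sum()
def fit(E,z,ax):
    P=ray(f,E,z)[:,:2]*1000
    x,y=(P[:,1],P[:,0]) if ax else (P[:,0],P[:,1])
    k=np.polyfit(x,y,1); r=y-np.polyval(k,x); m=abs(r)<3*np.median(abs(r))+.3; return np.polyfit(x[m],y[m],1)
print("panel front x(y)",fit([(u,180+sub(p[180:195,u],-1)) for u in range(260,304)],.018,1))
print("fence rear x(y)",fit([(u,136+sub(p[136:147,u],1)) for u in range(250,300)],.03,1))
print("block front x(y)",fit([(u,170+sub(p[170:182,u],-1)) for u in range(310,338)],.045,1))
print("panel right end above z", )
C=cloud(f); print("depth profile across row 165 (block-panel) y,z",[(round(a*1000),round(b*1000)) for a,b in C[165,298:314,1:]])
E
```

```text
panel front x(y) [-8.55923877e-03  5.49313345e+02]
fence rear x(y) [-1.89074067e-02  6.85703762e+02]
block front x(y) [-2.70048424e-02  5.81064752e+02]
panel right end above z
depth profile across row 165 (block-panel) y,z [(58, 20), (56, 13), (53, 14), (49, 20), (47, 17), (44, 16), (41, 20), (38, 17), (35, 15), (31, 41), (28, 47), (25, 50), (-17, 1474), (20, 46), (17, 42), (-17, 1474)]
```

Block and panel touch, and the yaw agrees to within pixel noise. One more light press on the front edge will confirm it's flush.

```bash
python3 -m crank '0.085 -0.02 -0.04 0 0 0 0; 0.085 -0.01 -0.04 0 0 0 0; 0.085 0 -0.04 0 0 0 0; 0.085 0 -0.04 0 0 0 0; 0.085 0 -0.04 0 0 0 0; 0.085 0 -0.04 0 0 0 0; 0.085 0 -0.04 0 0 0 0; 0.085 0 -0.04 0 0 0 0'; python3 -m crank '0.085 0 -0.04 0 0 0 0; 0.085 0 -0.04 0 0 0 0; 0.085 0 -0.04 0 0 0 0; 0.085 0 -0.04 0 0 0 0; 0.085 0 -0.04 0 0 0 0; 0.085 0 -0.03 0 0 0 0; 0.085 0 0 0 0 0 0; 0.085 0 0 0 0 0 0'
```

```text
clock: 19.27
position: [0.5133, -0.1226, 0.1355]
tool_rot: [-3.141, -0.001, 0.011]
force: [0.6, -0.5, -0.3]
grip_width: 0.085
finger_force: 0.0
clock: 19.93
position: [0.5108, 0.1073, 0.1354]
tool_rot: [-3.141, -0.0, 0.014]
force: [-0.1, -0.4, 0.1]
grip_width: 0.0852
finger_force: 0.0
```

```bash
python3 -m crank '0.085 0 0 0.03 0 0 0; 0.085 0 0 0.04 0 0 0; 0.085 0 0 0.03 0 0 0; 0.085 0 0 0.02 0 0 0; 0.085 0 0 0.002 0 0 0; 0.085 0.008 0 0 0 0 0; 0.085 0.008 0 0 0 0 0; 0.085 0.004 0 0 0 0 0'; python3 -m crank '0.085 0.003 0 0 0 0 0; 0.085 0.002 0 0 0 0 0; 0.085 0.002 0 0 0 0 0; 0.085 0 0 0 0 0 0; 0.085 0 0 0 0 0 0; 0.085 0 0 0 0 0 0; 0.085 0 0 0 0 0 0; 0.085 0 0 0 0 0 0'
```

```text
clock: 20.6
position: [0.5337, 0.1044, 0.015]
tool_rot: [-3.141, -0.003, 0.008]
force: [0.2, 0.3, 0.3]
grip_width: 0.0847
finger_force: 0.0
clock: 21.27
position: [0.5365, 0.1045, 0.0137]
tool_rot: [3.141, 0.003, 0.01]
force: [-12.7, 1.5, 8.1]
grip_width: 0.0848
finger_force: 6.5
```

Contact came at the same x and force as before the block push, so the panel is still flush. I'll retreat and hand in.

```bash
python3 -m crank '0.085 -0.005 0 0 0 0 0; 0.085 -0.02 0 0 0 0 0; 0.085 -0.01 0 -0.03 0 0 0; 0.085 0 0 -0.04 0 0 0; 0.085 0 0 -0.04 0 0 0; 0.085 0 0.04 -0.02 0 0 0; 0.085 0 0.04 0 0 0 0; 0.085 0 0.04 0 0 0 0'; python3 -m crank '0.085 0 0.04 0 0 0 0; 0.085 0 0.04 0 0 0 0; 0.085 0 0.04 0 0 0 0; 0.085 0 0.04 0 0 0 0; 0.085 0 0.04 0 0 0 0; 0.085 0 0.04 0 0 0 0; 0.085 0 0 0 0 0 0; 0.085 0 0 0 0 0 0'; python3 -c "
from h import *
p=grab('top')['pixels'][...,::-1][110:210,220:400]
cv2.imwrite('pics/x5.png',cv2.resize(p,None,fx=4.4,fy=4.4,interpolation=2))"
```

```text
clock: 21.93
position: [0.505, -0.0143, 0.1442]
tool_rot: [3.142, -0.004, 0.01]
force: [1.1, -0.3, 0.1]
grip_width: 0.0852
finger_force: 0.0
clock: 22.6
position: [0.5059, -0.2558, 0.1423]
tool_rot: [3.141, -0.001, 0.005]
force: [-0.1, 0.5, -0.9]
grip_width: 0.085
finger_force: 0.0
```

View pics/x5.png

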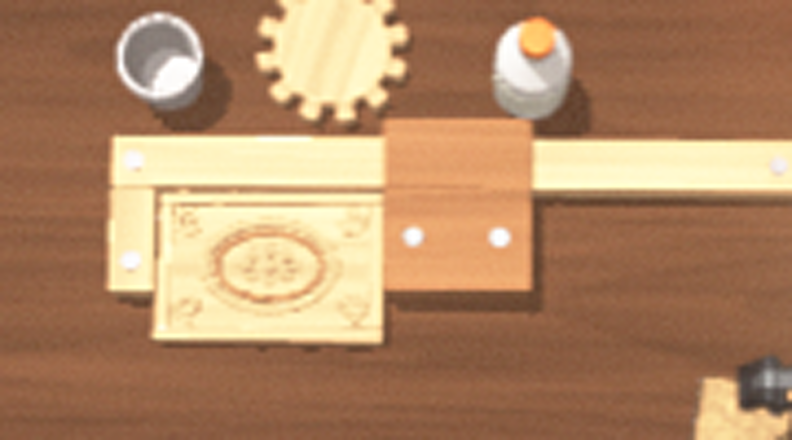

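```bash
python3 - <<'E'
from h import *
F=[grab("top") for _ in range(6)]; f=F[0]; p=np.mean([g["pixels"].astype(float).sum(-1) for g in F],0)
def cross(a,s):  # half-level crossing, a: 1D profile, s=+1 rising
    lo,hi=np.percentile(a,15),np.percentile(a,85); m=(lo+hi)/2; b=(a-m)*s
    i=[k for k in range(len(b)-1) if b[k]<0<=b[k+1]]; 
    return i[0]+b[i[0]]/(b[i[0]]-b[i[0]+1]) if i else np.nan
def L(E,z,ax,n):
    E=np.array(E); E=E[~np.isnan(E).any(1)]; P=ray(f,E,z)[:,:2]*1000
    x,y=(P[:,1],P[:,0]) if ax else (P[:,0],P[:,1])
    for _ in range(3):
        k=np.polyfit(x,y,1); r=y-np.polyval(k,x); m=abs(r)<2*r.std()+.05; x,y=x[m],y[m]
    print(n,"yaw",round(np.degrees(np.arctan(k[0]))*(-1 if ax else 1),2),"+-",round(np.degrees(r.std()/(x.std()*len(x)**.5)),2),"at",np.round([x.mean(),y.mean()],1))
L([(u,182+cross(p[182:194,u],-1)) for u in range(258,304)],.018,1,"panel front")
L([(u,134+cross(p[134:147,u],1)) for u in range(248,305)],.03,1,"fence rear L")
L([(u,134+cross(p[134:150,u],1)) for u in range(345,398)],.03,1,"fence rear R")
L([(u,134+cross(p[134:147,u],1)) for u in list(range(248,305))+list(range(345,398))],.03,1,"fence rear all")
L([(236+cross(p[v,236:252],1),v) for v in range(143,174)],.03,0,"stop outer")
L([(248+cross(p[v,248:262],1),v) for v in range(178,187)],.018,0,"panel left free")
L([(300+cross(p[v,300:314],-1),v) for v in range(178,187)],.018,0,"panel right free")
L([(300+cross(p[v,300:314],-1),v) for v in range(156,186)],.018,0,"panel right")
E
```

```text
panel front yaw 0.41 +- 0.07 at [107.  548.9]
fence rear L yaw 1.09 +- 0.05 at [125.2 683.2]
fence rear R yaw 1.33 +- 0.02 at [-153.6  687.3]
fence rear all yaw 0.89 +- 0.01 at [-13.3 685.3]
stop outer yaw 1.01 +- 0.18 at [629.1 213.5]
panel left free yaw -0.41 +- 0.61 at [561.3 183.2]
panel right free yaw -0.56 +- 0.24 at [565.2  32.2]
panel right yaw 1.64 +- 0.1 at [598.9  33.2]
```

```bash
python3 -c "
from workcell import bot
print(bot.job_done())"
```

```text
the job is handed in; nothing more can be done
None
```

I pushed the panel into the jig corner, slid the block up against its right end, backed the hand clear and handed the job in at about 23 s. Contact forces and positions say it is flush and snug; the top camera could not confirm the panel's squareness to better than about half a degree.

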